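Unbolt the tool chest lid

ROBOT

A 6-joint arm with a two-finger parallel gripper is mounted at the origin on the work surface. World frame = base frame: x ahead of the robot, y to its left, z up, the work surface at z = 0. Lengths are in m, angles in rad, forces in N, time in s.
With the tool pointing down it reaches from about 0.3 to 0.85 m from the base axis. Payload 4.2 kg.
Tool frame: the origin (TCP) lies at the very end of the fingers, on their centre line; the grasp point (between the pads) lies env.pinch_z behind it (env.pinch_z is the distance from the TCP to the grasp point, in m); z points along the fingers, y is the direction in which the jaws open and shut (so a half turn about z gives the same grasp; the last joint's range is limited). The gripper opens to 91 mm and grips with 3 to 60 N. Pads are 32 mm wide; open, the fingers measure 118 mm over their backs; the gripper's body (76 mm by 178 mm) begins 60 mm behind the grasp point.
Start: joints at [-1.265, 0.32, 1.565, -0, 1.257, -0.02], TCP at [0.184, -0.545, 0.214] pointing down, gripper open.
Joint ranges: [-3.11, 3.11], [-0.84, 2.01], [0.21, 2.61], [-1.34, 4.49], [0.05, 2.63], [-2.56, 2.56]. Speed limits (rad/s): [2.57, 2.57, 3.14, 3.14, 3.14, 3.14].

INTERFACE

Orientations are given as a 3x3 rotation matrix whose columns are the frame's x, y, z axes.
In Python, from station import env, inverse_kinematics, imaging, workorder gives the robot as it stands. Calls block until the motion is done:
- env.move_ptp(position, orientation): joint-space move of the TCP to a pose.
- env.move_l(position, frame=None, max_speed=0.15): straight line of the TCP; frame=None keeps the orientation; max_speed is the mean speed in m/s.
- env.set_joints(angles): joint-space move.
- env.let_go() and env.clamp(): open the fingers fully, or close them until they stop; the grip force is fixed at half the most.
- env.wait(seconds).
- inverse_kinematics(position, orientation): joint angles nearest the present ones, or None.
- env.observe(): the state.
- imaging.get_image(name): name is "scene" or "side" or "wrist"; returns the picture (384x512x3 uint8, blue, green, red); there is no depth.
- imaging.get_calibration(name): a dict with "fx", "fy", "cx", "cy" (pixels), "rvec" (rotation vector, rad) and "tvec" (3), from world to camera coordinates, as OpenCV has them. Camera axes: x right, y down, z forward; pixel columns grow to the right and rows downward; lengths in m; the calibration is good to about 2 mm. A picture is of the moment at which its call begins: read the wrist's pose just before it. get_calibration takes no time and is no camera call; for the wrist camera it gives the pose at the moment of the call.
A pose or a line that the arm cannot do raises env.IKError and nothing moves.
- workorder.job_done(): hands the job in, once; it reports no verdict.
The state is a dict: "time_s": time; "joint_positions": joint angles; "qvel": joint speeds; "effort": joint torques, N m; "tcp_pos": TCP position; "ee_rot": TCP orientation; "contact_force": force on the tool from outside, world axes, zero at the start; "wrist_torque": the same for the moment, N m; "grip_width": opening from 0.0 (shut) to 1.0 (fully open).
Only numpy, scipy, OpenCV 4.12 (cv2) and the standard library are available. Lean on these libraries where they do the work, as an engineer would, in place of code of your own. Each camera call takes 0.05 s, during which the arm holds its last target.

TASK

Unbolt the lid of the red steel tool chest: press the spring safety catch (the ribbed plate beside the bolt) right down with one fingertip and, keeping it held down, push the bolt's upright knob all the way back from the lid with the other finger. Then let go so that the catch springs up again and locks the bolt open, and let the lid rise ajar by itself. Only press and push: grip and lift nothing, and leave the loose things where they are.

Things in the scene. Friction and masses are not known exactly. Their poses are not given: they have to be found in the camera images.
- chest: Red steel tool chest fixed to the bench, 442 mm long (its x), 300 wide (its y), 110 high. Origin on the bench under the bolt; z up, x points along the bolt towards the hinged lid. Its level top is a fixed deck (x -160 to 60), which carries the bolt and catch and some loose things up to 40 mm high, then the lid (x 64 to 282, hinged at x 282).
- deck (a point): Point of the deck's upper face under the bolt (chest x 0, y 0, z 110). Bolt fitting here: round bar 14 mm thick along chest x, 13 above the deck, in two saddles (x -80 to -60 and 30 to 50), tops 23 above the deck. On its -y side the catch housing: x -31 to 53, y -69 to -31, 30 above the deck. Of the fitting, only the knob and press plate stand higher.
- press_plate: The ribbed steel press plate of the spring catch, 76 mm (chest x) by 30 mm (chest y), level. Its origin lies on the deck below its centre. Chest coordinates of its centre: x 11, y -50.
- plate_top (a point): Centre of the press plate's upper face, 40 mm above the deck when up and 32 mm when right down. It is lowered straight down.
- catch (a joint): How far the press plate is down, m: 0 up, 0.008 right down on its stop. Spring: about 4 N to start, 8 N right down. Its tooth blocks the bolt at either end of its travel; the bolt is free when the plate is more than 0.006 down. Let go with the bolt half way, it rests under the bolt and springs up once the bolt is back past 0.030.
- knob_top (a point): Centre of the top of the bolt's upright round knob, 58 mm above the deck: shaft 14 mm thick, head 18 mm thick over its last 10 mm. With the bolt shot home it is at chest x 12, y 0; it moves with the bolt. The knob and the centre of the press plate are 50 mm apart across the bolt.
- bolt (a joint): How far the bolt is drawn back, m: 0 shot home into the keeper on the lid, 0.034 fully back against its stop. It moves towards chest -x, with about 3 N of friction. The lid comes free at about 0.026.
- lid: The chest's lid, 218 mm long, 300 wide. Origin at the middle of its free edge, on its upper face: 110 mm above the bench while shut. When the bolt comes out of its keeper a gas strut lifts the lid slowly by itself until this edge is some 30 mm higher, and there it stays.
- hose_clamp: bystander: steel hose clamp ring, 72 mm across, 14 high, lying loose on the deck on the +y side of the bolt. Origin: centre of its underside
- socket: bystander: steel socket, 26 mm across, 38 high, standing loose on the deck, on the -y side near the edge farthest from the lid. Origin: centre of its underside
- spanner: bystander: steel spanner, 160 mm long, lying loose across the deck near the edge farthest from the lid
- coupler: bystander: blue silicone hose coupler, 75 mm across, 70 high, standing on the bench
- pipe_stub: bystander: aluminium pipe stub, 64 mm across, 85 high, standing on the bench
- screwdriver: bystander: screwdriver lying on the bench
- filter: bystander: black cone air filter, 120 mm across, 132 high, standing on the bench

How it is judged:
By the outcome, as a careful person would: the job done as asked, in the order asked, and still so for the second after the job is handed in, with the robot touching nothing.
It also fails if it takes over 38 s, if anything falls off the work surface, if the arm or the gripper's body presses on something with over 40 N, if the wrist force passes 120 N, or if a joint passes its speed limit or range.

## Working session

There is one attempt and no reset: what is moved stays moved. The work goes in short steps, each a Python script; the robot and the scene stay as the last script left them, time stands still between calls to the robot, and variables do not carry over. Pictures are saved under pics/ and viewed, and the job is handed in when it is done.

```bash
ls; mkdir -p pics; python3 - <<'E'
from station import env, inverse_kinematics, imaging, workorder
import cv2
for n in ["scene","side","wrist"]:
    im=imaging.get_image(n); cv2.imwrite(f"pics/{n}0.png",im)
    c=imaging.get_calibration(n); print(n,c)
o=env.observe(); print(o, env.pinch_z)
E
```

```text
pics
scene {'fx': 438.91266507053007, 'fy': 438.91266507053007, 'cx': 260.017053166101, 'cy': 192.20491607443225, 'rvec': array([ 0.75838909,  2.48799386, -1.24997254]), 'tvec': array([ 0.43265782, -0.06624932,  1.50012997])}
side {'fx': 415.765715059749, 'fy': 415.765715059749, 'cx': 257.172909427869, 'cy': 195.67382852817516, 'rvec': array([ 2.20271638, -0.23545486,  0.1045548 ]), 'tvec': array([-0.49605768,  0.19354598,  1.05586213])}
wrist {'fx': 340.82862457461243, 'fy': 340.82862457461243, 'cx': 259.33608428596403, 'cy': 193.3678314624961, 'rvec': array([-2.35138294,  1.68430934,  0.25218754]), 'tvec': array([-0.57453268, -0.03445368,  0.39292105])}
{'time_s': 0.15, 'joint_positions': array([-1.26498065e+00,  3.20126867e-01,  1.56535993e+00, -1.77679489e-06,
        1.25741231e+00, -2.00167068e-02]), 'qvel': array([-0.00043291, -0.00219353, -0.00590313,  0.00057305,  0.00101973,
       -0.00138871]), 'effort': array([ 4.42679275e-04, -4.12773192e+01, -2.32154185e+01,  7.28728739e-02,
        4.33579995e-02, -9.09336973e-05]), 'tcp_pos': array([ 0.18393584, -0.54439665,  0.21333896]), 'ee_rot': array([[ 9.47384441e-01,  3.20097743e-01, -3.94947410e-04],
       [ 3.20097986e-01, -9.47383623e-01,  1.24532796e-03],
       [ 2.44599604e-05, -1.30622620e-03, -9.99999147e-01]]), 'contact_force': array([0.10614138, 0.13469477, 0.19804425]), 'wrist_torque': array([-0.02283449,  0.00418012, -0.01139171]), 'grip_width': 1.0038682022193743} 0.0188
```

View pics/scene0.png

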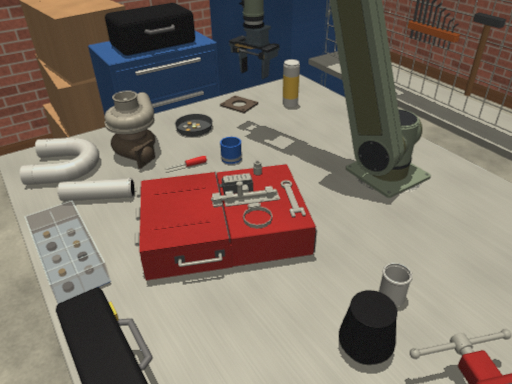

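View pics/side0.png

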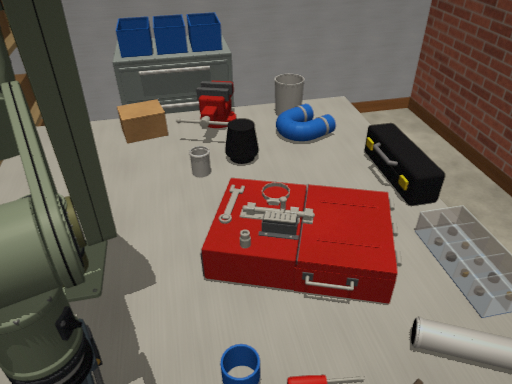

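View pics/wrist0.png

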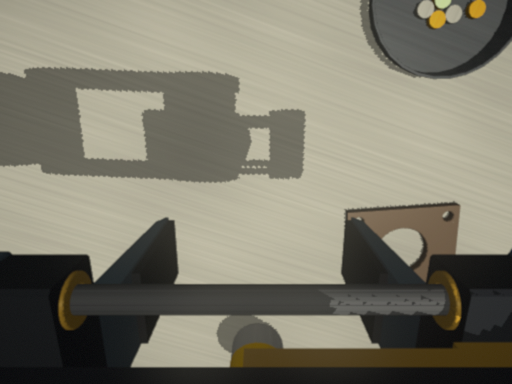

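The scene view shows the chest top at about (141,180), (295,167), (312,232), (143,255). The side view shows it at about (228,181), (391,192), (393,280), (206,252). The knob is at about side (283,200).

```bash
cat > h.py <<'E'
import numpy as np, cv2
from station import env, inverse_kinematics, imaging, workorder
def cal(n,c=None):
    c=c or imaging.get_calibration(n); R=cv2.Rodrigues(np.array(c["rvec"]))[0]; t=np.array(c["tvec"]).ravel()
    K=np.array([[c["fx"],0,c["cx"]],[0,c["fy"],c["cy"]],[0,0,1.]]); return K,R,t
def ray(C,uv):
    K,R,t=C; d=R.T@np.linalg.inv(K)@np.array([uv[0],uv[1],1.]); return -R.T@t,d
def plane(C,uv,z):
    o,d=ray(C,uv); return o+d*(z-o[2])/d[2]
def proj(C,p):
    K,R,t=C; q=K@(R@np.asarray(p)+t); return q[:2]/q[2]
def tri(C1,u1,C2,u2):
    A=[];b=[]
    for C,u in((C1,u1),(C2,u2)):
        o,d=ray(C,u); d=d/np.linalg.norm(d); P=np.eye(3)-np.outer(d,d); A.append(P); b.append(P@o)
    return np.linalg.lstsq(np.vstack(A),np.hstack(b),rcond=None)[0]
E
python3 - <<'E'
from h import *
S=cal("scene");D=cal("side")
for n,C,ps in(("scene",S,[(141,180),(295,167),(312,232),(143,255)]),("side",D,[(228,181),(391,192),(393,280),(206,252)])):
    for p in ps: print(n,p,plane(C,p,.11).round(3))
for n,b in(("scene",(200,160,320,250)),("side",(200,170,330,260))):
    im=cv2.imread(f"pics/{n}0.png")[b[1]:b[3],b[0]:b[2]]
    cv2.imwrite(f"pics/{n}0c.png",cv2.resize(im,None,fx=6,fy=6,interpolation=cv2.INTER_CUBIC))
E
```

```text
scene (141, 180) [ 0.755 -0.273  0.11 ]
scene (295, 167) [ 0.342 -0.075  0.11 ]
scene (312, 232) [0.486 0.183 0.11 ]
scene (143, 255) [0.867 0.023 0.11 ]
side (228, 181) [0.455 0.149 0.11 ]
side (391, 192) [ 0.88 -0.    0.11]
side (393, 280) [ 0.74  -0.291  0.11 ]
side (206, 252) [ 0.363 -0.122  0.11 ]
```

View pics/side0c.png

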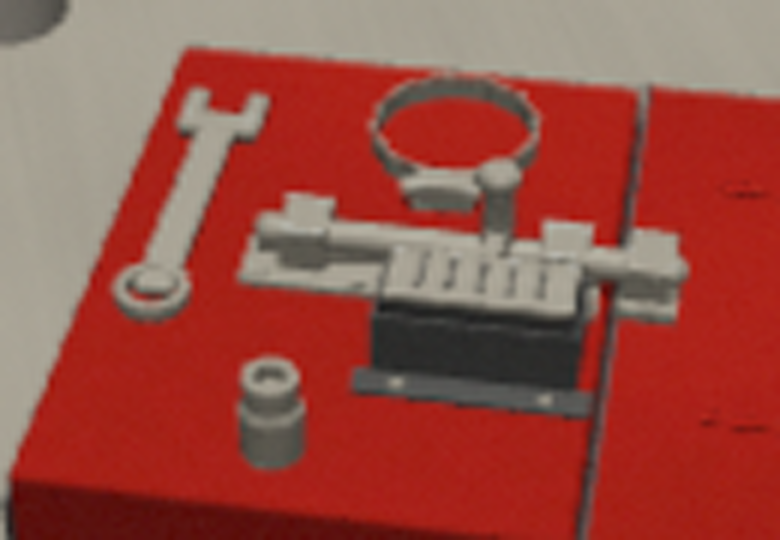

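View pics/scene0c.png

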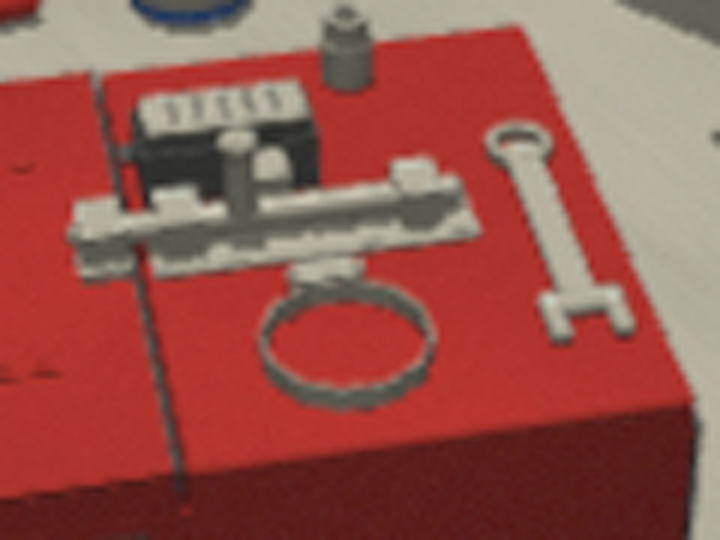

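```bash
cat >> h.py <<'E'
def toolR(ang):  # tool down, tool y at world angle ang
    y=np.array([np.cos(ang),np.sin(ang),0]); z=np.array([0,0,-1.]); return np.column_stack([np.cross(y,z),y,z])
E
python3 - <<'E'
from h import *
K,R,t=cal("wrist"); o=env.observe(); T=o["ee_rot"]
print("cam in tool",T.T@(-R.T@t-o["tcp_pos"]), "axis",T.T@R.T[:,2])
for a in (38,-142):
    q=inverse_kinematics([.572,-.056,.30],toolR(np.radians(a))); print(a,q)
env.clamp(); print(env.observe()["grip_width"],env.observe()["time_s"])
im=imaging.get_image("wrist")
C=cal("wrist")
o=env.observe()
for s in(-1,1):
  for r in(-1,1):
    p=o["tcp_pos"]+o["ee_rot"]@[.016*s,.0135*r,0]; print(s,r,proj(C,p))
cv2.imwrite("pics/w1.png",im)
E
```

```text
cam in tool [ 0.0820497   0.00024994 -0.17160824] axis [-2.90503785e-01 -3.56666067e-05  9.56873842e-01]
38 [-1.17601660e-01  2.79679995e-01  1.40747785e+00 -4.44089210e-16
  1.45443481e+00 -7.80826776e-01]
-142 [-1.17601660e-01  2.79679995e-01  1.40747785e+00 -4.44089210e-16
  1.45443481e+00  2.36076588e+00]
0.004052428654815126 1.5167
-1 -1 [234.88946418 271.12138009]
-1 1 [282.64456406 271.2015171 ]
1 -1 [233.74492449 218.16022635]
1 1 [283.92077913 218.24421814]
```

View pics/w1.png

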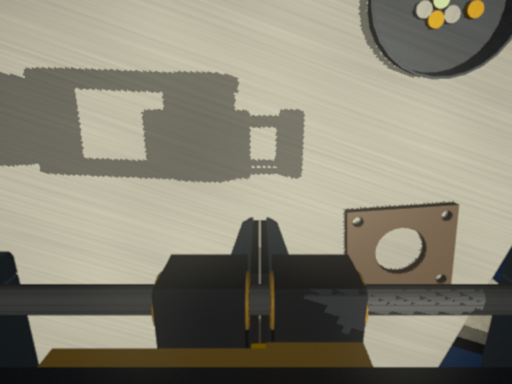

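The closed fingers taper to about 10 mm thick at the tips (cols 251–270, row 219) and widen above that. The full opening is too wide to span the 50 mm, so I'll use closed fingers set diagonally: one tip corner on the plate, the other finger on the knob.

```bash
python3 - <<'E'
from h import *
o=env.observe(); C=cal("wrist")
im=cv2.imread("pics/w1.png")
for h in(0,5,10,16,20,26,32,40,50):
    p=[proj(C,o["tcp_pos"]+o["ee_rot"]@[.016,y,-h/1e3]) for y in(-.0135,0,.0135)]; print(h,np.round(p,1).tolist())
k=np.radians(-22); cx=np.array([np.cos(k),np.sin(k)]); cy=np.array([-cx[1],cx[0]])
deck=np.array([.5657,-.0322])-.012*cx
xy=deck+.03*cx-.022*cy
env.move_ptp([xy[0],xy[1],.29],toolR(np.radians(-52)))
o=env.observe(); print(o["time_s"],o["tcp_pos"],o["joint_positions"].round(2))
for n in("wrist","side","scene"):
    C=cal(n); np.savez(f"c2_{n}.npz",K=C[0],R=C[1],t=C[2]); im=imaging.get_image(n); cv2.imwrite(f"pics/{n}2.png",im)
im=cv2.imread("pics/wrist2.png"); cv2.imwrite("pics/wrist2b.png",cv2.resize(im,(800,600),interpolation=cv2.INTER_CUBIC))
C=cal("wrist")
for q in((12,0,58),(11,-50,40)): 
    w=deck+cx*q[0]/1e3+cy*q[1]/1e3; print(q,proj(C,[*w,.11+q[2]/1e3]))
E
```

```text
0 [[233.7, 218.2], [258.8, 218.2], [283.9, 218.2]]
5 [[233.1, 221.6], [258.8, 221.6], [284.6, 221.7]]
10 [[232.3, 225.2], [258.8, 225.3], [285.3, 225.3]]
16 [[231.4, 229.8], [258.8, 229.9], [286.1, 229.9]]
20 [[230.7, 233.1], [258.8, 233.2], [286.8, 233.2]]
26 [[229.7, 238.3], [258.7, 238.3], [287.8, 238.4]]
32 [[228.6, 243.9], [258.7, 243.9], [288.8, 244.0]]
40 [[226.9, 252.0], [258.7, 252.0], [290.4, 252.1]]
50 [[224.6, 263.4], [258.6, 263.5], [292.5, 263.5]]
3.8083 [ 0.5739688  -0.06023429  0.28987153] [-0.12  0.29  1.42 -0.    1.43  0.78]
(12, 0, 58) [228.61401781 174.20313187]
(11, -50, 40) [256.19128614 213.65134613]
```

View pics/wrist2b.png

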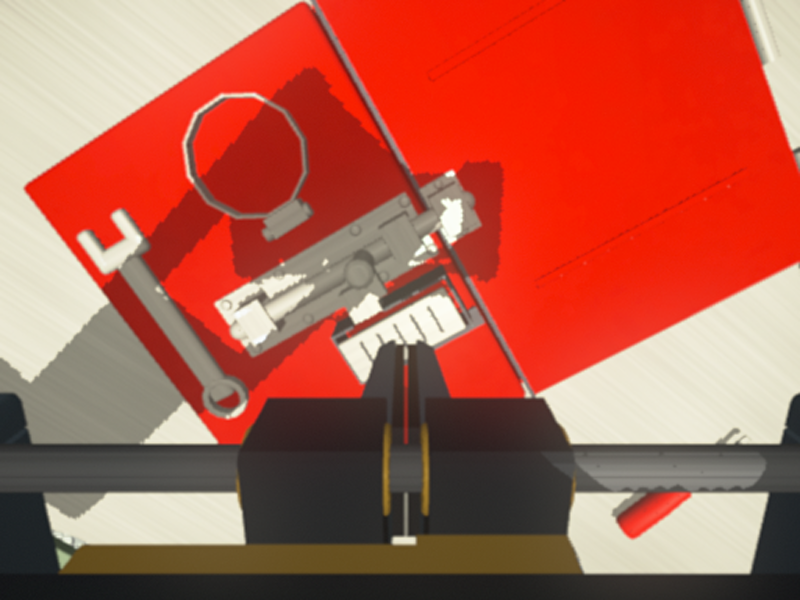

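```bash
python3 - <<'E'
from h import *
z=np.load("c2_wrist.npz"); C=(z["K"],z["R"],z["t"])
im=cv2.imread("pics/wrist2.png")
cv2.imwrite("pics/wrist2c.png",cv2.resize(im[100:250,130:330],None,fx=4,fy=4,interpolation=cv2.INTER_CUBIC))
s=1.5625
P=lambda p,h=.11: plane(C,(p[0]/s,p[1]/s),h)[:2]
for a,b in(((315,3),(528,393)),((25,187),(220,440)),((25,187),(313,0)),((745,5),(797,145)),((530,393),(798,262))):
    A,B=P(a),P(b); print(a,b,A.round(4),B.round(4),np.degrees(np.arctan2(*(B-A)[::-1])))
print("knob",P((361,270),.168))
Z=np.load("c2_side.npz");D=(Z["K"],Z["R"],Z["t"])
cv2.imwrite("pics/side2c.png",cv2.resize(cv2.imread("pics/side2.png")[120:280,190:400],None,fx=3.8,fy=3.8,interpolation=cv2.INTER_CUBIC))
E
```

```text
(315, 3) (528, 393) [0.6669 0.0798] [ 0.5551 -0.1884] -112.62570265409221
(25, 187) (220, 440) [0.4643 0.1663] [ 0.3841 -0.0327] -111.93995449309651
(25, 187) (313, 0) [0.4643 0.1663] [0.6675 0.0816] -22.632160505597906
(745, 5) (797, 145) [ 0.8222 -0.1206] [ 0.7891 -0.2068] -110.97351070895498
(530, 393) (798, 262) [ 0.556  -0.1896] [ 0.7399 -0.2667] -22.755887772052347
knob [ 0.56799579 -0.03327518]
```

View pics/wrist2c.png

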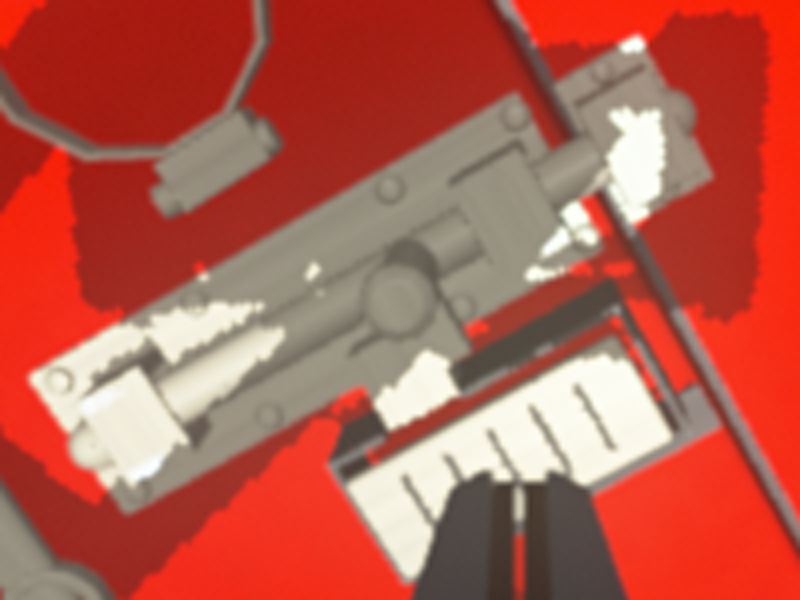

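View pics/side2c.png

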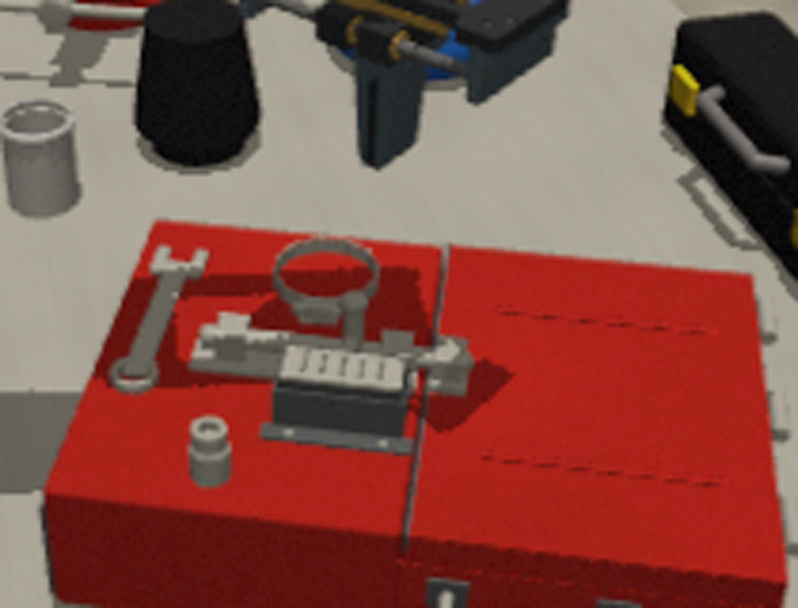

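```bash
python3 - <<'E'
from h import *
z=np.load("c2_wrist.npz"); C=(z["K"],z["R"],z["t"])
g=lambda p,h: plane(C,(130+(p[0]-1.5)/4,100+(p[1]-1.5)/4),h)[:2]
yaw=np.radians(-22.6); cx=np.array([np.cos(yaw),np.sin(yaw)]); cy=np.array([-cx[1],cx[0]])
k=g((400,302),.168); deck=k-.012*cx; print("knob",k,"deck",deck)
rel=lambda w:np.round([(w-deck)@cx*1e3,(w-deck)@cy*1e3],1)
for p in((345,482),(615,338),(675,437),(405,580)): print("plate",p,rel(g(p,.15)))
for p in((700,335),(508,3)): print("seam",rel(g(p,.11)))
for p in((40,377),(125,513),(515,93)): print("base",rel(g(p,.112)))
s=1.5625
for p in ((25,187),(220,440)): print("edge",rel(plane(C,(p[0]/s,p[1]/s),.11)[:2]))
for p in((530,393),): print("-y edge",rel(plane(C,(p[0]/s,p[1]/s),.11)[:2]))
for n,uv in(("side",(190+355/3.8,120+298/3.8)),):
    Z=np.load("c2_side.npz");D=(Z["K"],Z["R"],Z["t"]); print("knob side plane",rel(plane(D,uv,.168)[:2]), "socket top",rel(plane(D,(190+208/3.8,120+428/3.8),.148)[:2]))
E
```

```text
knob [ 0.56552797 -0.03354925] deck [ 0.55444944 -0.0289377 ]
plate (345, 482) [-26.5 -35.4]
plate (615, 338) [ 48.3 -35.6]
plate (675, 437) [ 49.2 -64.6]
plate (405, 580) [-27.2 -65.1]
seam [ 65.6 -57. ]
seam [63.1 42.6]
base [-93.8  20. ]
base [-96.2 -23.8]
base [53.9 22.8]
edge [-158.3  145.6]
edge [-155.8  -68.9]
-y edge [  63.2 -147.7]
knob side plane [14.3 -3.6] socket top [ -58.  -120.4]
```

```bash
cat >> h.py <<'E'
yaw=np.radians(-22.6); CX=np.array([np.cos(yaw),np.sin(yaw),0]); CY=np.array([-CX[1],CX[0],0]); CZ=np.array([0,0,1.])
RC=np.column_stack([CX,CY,CZ]); DECK=np.array([.55445,-.02894,.11])
W=lambda p: DECK+RC@(np.asarray(p)/1e3)      # chest(mm, z above deck)->world
INV=lambda w: (RC.T@(np.asarray(w)-DECK))*1e3
def orient(th,lean,roll):
    th=np.radians(th); u=np.array([np.cos(th),np.sin(th),0]); v=np.array([-np.sin(th),np.cos(th),0])
    R=np.column_stack([v,u,[0,0,-1.]])
    up=np.array([0,0,1.])
    from scipy.spatial.transform import Rotation as Ro
    # up leans to +v: rotate about v x ... axis = up x v ; to +u: axis = up x u
    Q=Ro.from_rotvec(np.radians(lean)*np.cross(up,v)+np.radians(roll)*np.cross(up,u)).as_matrix()
    return Q@R   # chest frame
def surf():
    P=[]
    for h in np.arange(0,60,1.):
        w=5+.115*h
        for x in np.arange(-16,16.1,1):
            for y in np.linspace(-w,w,11): P.append((x,y,-h))
    return np.array(P)
E
python3 - <<'E'
from h import *
S=surf()
for th,le,ro in((-30,8,4),(-30,0,0),(-30,6,4),(-22,8,4),(-35,8,4)):
    R=orient(th,le,ro); p=S@R.T
    A=(S[:,2]==0)&(S[:,0]==-16)&(np.isclose(S[:,1],5)); a=p[A][0]
    off=np.array([0,-40.5-a[1],0]); p=p+off
    pl=p[(p[:,1]<-35)]; zmin=pl[:,2].min(); j=np.argmin(pl[:,2]); off[2]=32-zmin; p[:,2]+=off[2]
    src=S[p[:,1]<-35][j]
    best=[]
    for lo,hi,r in((48,58,9),(22,48,7)):
        m=(p[:,2]>lo)&(p[:,2]<hi)&(abs(p[:,1])<r); q=p[m]
        if len(q)==0: best.append(None);continue
        xk=q[:,0]-np.sqrt(r*r-q[:,1]**2); i=xk.argmin(); best.append((xk[i].round(1),q[i].round(1),S[m][i].round(1)))
    print(th,le,ro,"off",off.round(1),"Acorner",(a+off).round(1),"press",pl[j].round(1),src,"lowest z",p[:,2].min().round(1),best, "xmax",p[p[:,2]<60,0].max().round(1))
E
```

```text
-30 8 4 off [  0.  -24.2  31. ] Acorner [ -3.5 -40.5  32.8] press [ -0.6 -35.3   1. ] [-10.   5.  -0.] lowest z 28.4 [(np.float64(-3.7), array([ 4.4, -3.8, 58. ]), array([ 16. ,  -8.3, -29. ])), (np.float64(-0.4), array([ 4.1, -5.4, 47. ]), array([ 16. ,  -7.1, -18. ]))] xmax 19.5
-30 0 0 off [  0.  -24.1  32. ] Acorner [ -3.7 -40.5  32. ] press [-12.3 -35.5   0. ] [-16.  -5.  -0.] lowest z 32.0 [(np.float64(-5.2), array([ 1.2, -6.3, 57. ]), array([ 16. ,  -7.9, -25. ])), (np.float64(1.2), array([ 2.2, -6.9, 47. ]), array([ 16. ,  -6.7, -15. ]))] xmax 15.0
-30 6 4 off [  0.  -24.2  31.3] Acorner [ -3.6 -40.5  32.6] press [ -0.6 -35.3   0.7] [-10.   5.  -0.] lowest z 29.3 [(np.float64(-3.7), array([ 4. , -4.7, 58. ]), array([ 16. ,  -8.2, -28. ])), (np.float64(-0.1), array([ 3.8, -5.8, 48. ]), array([ 16. ,  -7.1, -18. ]))] xmax 18.8
-22 8 4 off [  0.  -23.9  30.8] Acorner [ -1.2 -40.5  32.7] press [  0.6 -35.9   1.2] [-11.   5.  -0.] lowest z 28.2 [(np.float64(-6.9), array([ 1.5, -3. , 57.8]), array([ 16. ,  -8.3, -29. ])), (np.float64(-3.9), array([ 1.4, -4.5, 47.9]), array([ 16. ,  -7.2, -19. ]))] xmax 17.6
-35 8 4 off [  0.  -24.6  31. ] Acorner [ -5.  -40.5  32.8] press [ -1.6 -35.6   1. ] [-10.   5.  -0.] lowest z 28.4 [(np.float64(-1.5), array([ 6.2, -4.6, 58. ]), array([ 16. ,  -8.3, -29. ])), (np.float64(2.4), array([ 5.7, -6.2, 47. ]), array([ 16. ,  -7.1, -18. ]))] xmax 20.5
```

```bash
python3 - <<'E'
from h import *
R=RC@orient(-30,8,4); x0,y0=22,-24.2
print(inverse_kinematics(W([x0,y0,80]),R))
env.move_ptp(W([x0,y0,75]),R)
o=env.observe(); print(o["time_s"],INV(o["tcp_pos"]).round(1),o["contact_force"].round(1)); f0=o["contact_force"]
env.move_l(W([x0,y0,42]),R,max_speed=.06)
for z in(42,39,37,35,33,32,31,30.5,30,29.5):
    if z<42: env.move_l(W([x0,y0,z]),R,max_speed=.03)
    o=env.observe(); f=RC.T@(o["contact_force"]-f0); print(z,round(o["time_s"],2),INV(o["tcp_pos"]).round(1),f.round(1))
    if f[2]>14: break
imsd=imaging.get_image("side"); imw=imaging.get_image("wrist")
cv2.imwrite("pics/s3.png",cv2.resize(imsd[120:280,190:400],None,fx=3.8,fy=3.8,interpolation=cv2.INTER_CUBIC)); cv2.imwrite("pics/w3.png",cv2.resize(imw,(800,600)))
E
```

```text
[-0.09936591  0.40600814  1.50371636 -0.0450473   1.38181018  0.8304652 ]
4.4583 [ 22.5 -24.1  75.3] [-0.2 -1.   0.3]
42 5.16 [ 22.1 -24.2  42. ] [-0.5  1.7 -0.4]
39 5.41 [ 22.3 -24.1  39.2] [0.5 1.7 0.4]
37 5.66 [ 22.3 -24.1  37.4] [0.7 1.4 2.5]
35 5.91 [ 22.3 -24.1  35.2] [0.3 2.4 4. ]
33 6.16 [ 22.3 -24.1  33.2] [0.6 2.1 4.1]
32 6.41 [ 22.3 -24.1  32.3] [1.2 1.8 5.8]
31 6.66 [ 22.3 -24.1  31.4] [0.5 1.9 5.3]
30.5 6.91 [ 22.3 -24.1  31. ] [0.6 1.9 5.6]
30 7.16 [ 22.3 -24.1  30.6] [0.4 2.  6.9]
29.5 7.41 [ 22.4 -24.1  30.5] [-0.2  2.2  8. ]
```

View pics/s3.png

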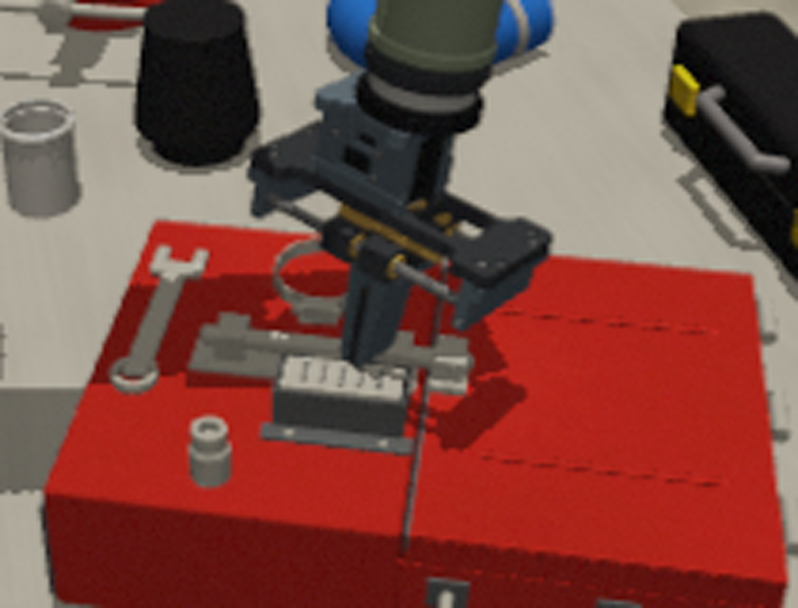

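View pics/w3.png

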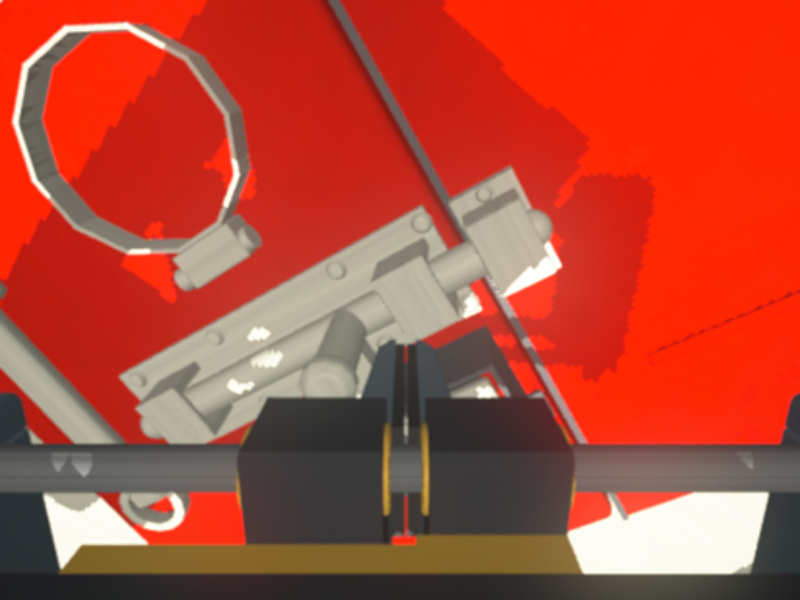

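Contact began at about z 39 and the force rose from 4 N to 8 N, so the plate is just reaching its stop. The wrist view shows finger B beside the knob, at about (330,375). I'll press a little harder, then push.

```bash
python3 - <<'E'
from h import *
R=RC@orient(-30,8,4); x0,y0=22,-24.2; f0=np.array([-.2,-1,.3])
def st(tag):
    o=env.observe(); f=RC.T@(o["contact_force"]-f0); p=INV(o["tcp_pos"]); print(tag,round(o["time_s"],2),p.round(1),f.round(1)); return p,f
z=29.5
for z in(28.5,27.5,26.5,25.5,24.5):
    env.move_l(W([x0,y0,z]),R,max_speed=.03); p,f=st(z)
    if f[2]>13: break
for x in(19,16,14,12,10):
    env.move_l(W([x,y0,z]),R,max_speed=.03); p,f=st(x)
    if abs(f[0])>18 or f[2]>25 or abs(f[1])>18: break
open("z.txt","w").write(str(z))
cv2.imwrite("pics/w4.png",cv2.resize(imaging.get_image("wrist"),(800,600)))
E
```

```text
28.5 7.76 [ 22.4 -24.1  30.4] [ 0.3  1.6 11.9]
27.5 8.01 [ 22.5 -24.1  30.2] [-1.   1.1 16.3]
19 8.26 [ 22.1 -24.   30.3] [ 4.2  0.1 13.8]
16 8.51 [ 20.4 -23.8  30.4] [ 6.   1.2 11.8]
14 8.76 [ 18.8 -23.6  30.4] [ 8.   1.9 11.9]
12 9.01 [ 18.  -23.5  30.4] [ 9.4  2.1 11.3]
10 9.26 [ 16.6 -23.4  30.4] [11.   2.1 10.2]
```

View pics/w4.png

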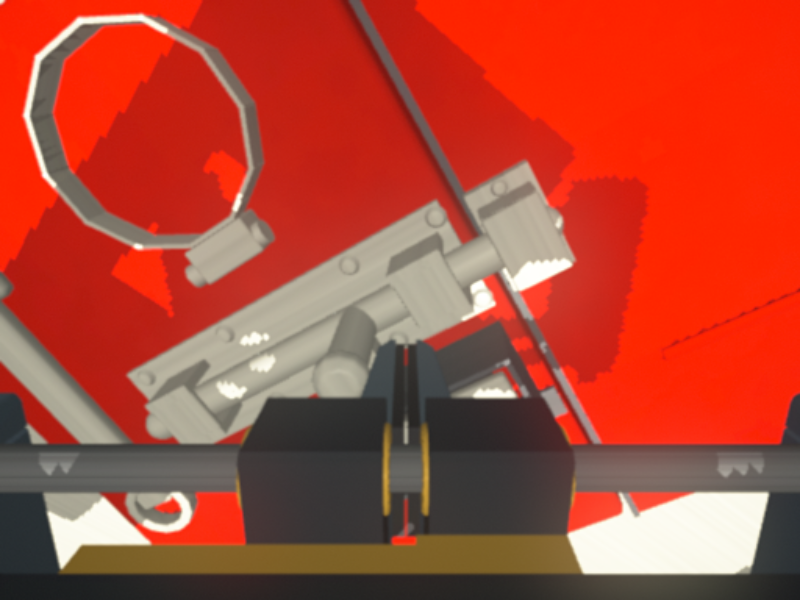

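```bash
python3 - <<'E'
from h import *
R=RC@orient(-30,8,4); y0=-24.2; f0=np.array([-.2,-1,.3])
def st(tag):
    o=env.observe(); f=RC.T@(o["contact_force"]-f0); p=INV(o["tcp_pos"]); print(tag,round(o["time_s"],2),p.round(1),f.round(1)); return p,f
z=26.5
for x in(10,8,5,2,-1,-4):
    env.move_l(W([x,y0,z]),R,max_speed=.03); p,f=st(x)
    if abs(f[0])>25 or f[2]>25 or f[2]<8 or abs(f[1])>18: break
cv2.imwrite("pics/w5.png",cv2.resize(imaging.get_image("wrist"),(800,600)))
cv2.imwrite("pics/s5.png",cv2.resize(imaging.get_image("side")[120:280,190:400],None,fx=3.8,fy=3.8,interpolation=cv2.INTER_CUBIC))
E
```

```text
10 9.56 [ 16.7 -23.4  30.3] [ 9.7  1.6 15.5]
8 9.81 [ 15.7 -23.4  30.3] [12.4  1.9 13.3]
5 10.06 [ 13.1 -23.4  30.3] [12.   0.9 12.8]
2 10.31 [ 10.1 -23.4  30.3] [13.4  2.4 13.5]
-1 10.56 [  7.  -23.4  30.3] [12.9  1.3 13. ]
-4 10.81 [  3.9 -23.4  30.3] [12.4  1.1 13.4]
```

View pics/w5.png

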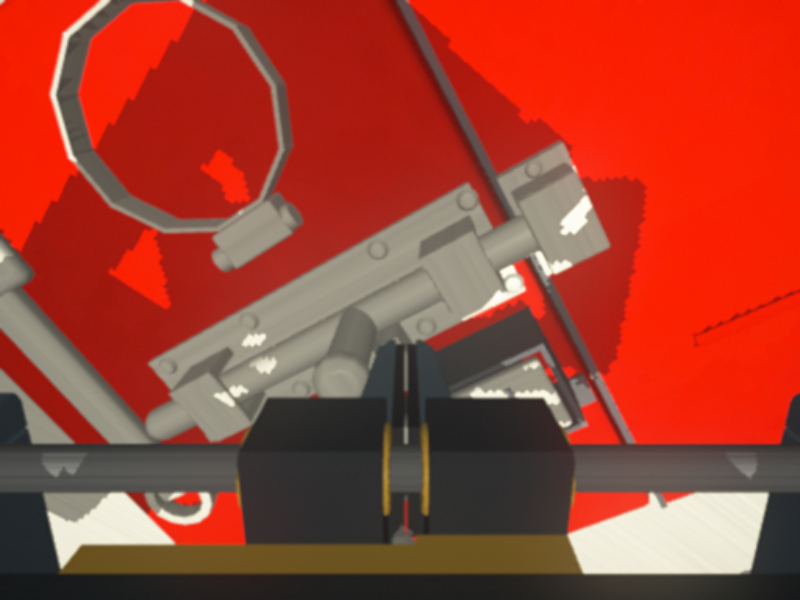

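View pics/s5.png

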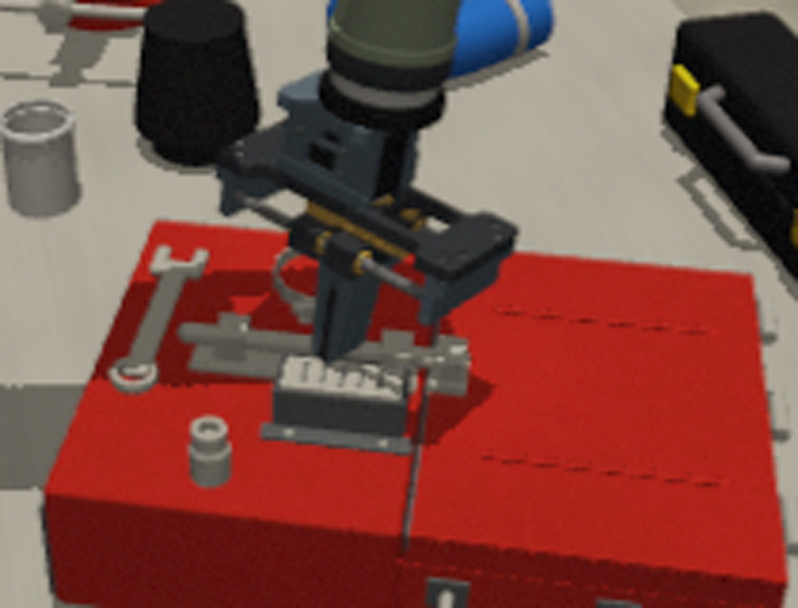

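The bolt is moving with the finger: its end now stands out past the far saddle, at about (165,420). The plate is still down at z 30.3. I'll go on to the stop.

```bash
python3 - <<'E'
from h import *
R=RC@orient(-30,8,4); y0=-24.2; f0=np.array([-.2,-1,.3])
def st(tag):
    o=env.observe(); f=RC.T@(o["contact_force"]-f0); p=INV(o["tcp_pos"]); print(tag,round(o["time_s"],2),p.round(1),f.round(1)); return p,f
z=26.5
for x in(-8,-12,-16,-19,-22,-24,-26,-28,-30,-32,-34):
    env.move_l(W([x,y0,z]),R,max_speed=.03); p,f=st(x)
    if abs(f[0])>25 or f[2]>25 or f[2]<8 or abs(f[1])>18: break
cv2.imwrite("pics/w6.png",cv2.resize(imaging.get_image("wrist"),(800,600)))
cv2.imwrite("pics/s6.png",cv2.resize(imaging.get_image("side")[120:280,190:400],None,fx=3.8,fy=3.8,interpolation=cv2.INTER_CUBIC))
E
```

```text
-8 11.19 [ -0.2 -23.4  30.3] [12.   1.7 13.2]
-12 11.47 [ -4.9 -23.4  30.2] [11.1  1.  14. ]
-16 11.76 [ -8.6 -23.3  30.2] [11.   1.1 14.5]
-19 12.01 [-11.6 -23.3  30.1] [11.1  0.6 14. ]
-22 12.26 [-14.7 -23.3  30.1] [10.7  0.8 14.5]
-24 12.51 [-15.  -23.3  30.2] [14.5  0.7 12.9]
-26 12.76 [-15.1 -23.3  30.3] [18.   0.8 10.7]
-28 13.01 [-15.2 -23.3  30.3] [23.2 -1.   9.6]
-30 13.26 [-15.3 -23.2  30.3] [26.4 -0.8  6.9]
```

View pics/w6.png

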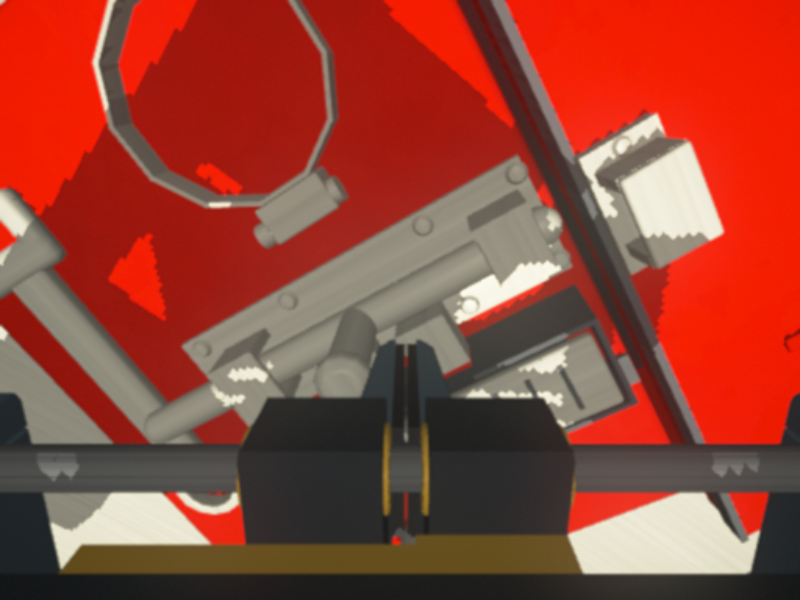

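View pics/s6.png

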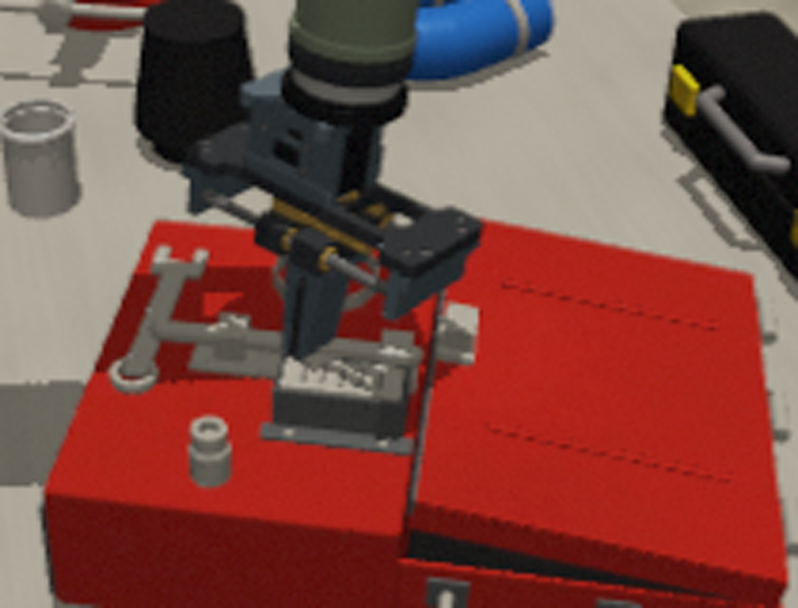

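The bolt is against its stop: x held at -15 while the force rose to 26 N. The lid is rising, with an open gap at about side (430,545). Now I'll ease off, let the catch up, then back off from the knob and retreat.

```bash
python3 - <<'E'
from h import *
R=RC@orient(-30,8,4); y0=-24.2; f0=np.array([-.2,-1,.3])
def st(tag):
    o=env.observe(); f=RC.T@(o["contact_force"]-f0); p=INV(o["tcp_pos"]); print(tag,round(o["time_s"],2),p.round(1),f.round(1)); return p,f
for x,z,v in((-23,26.5,.04),(-22,36,.04),(-21,43,.04),(-8,46,.04),(-5,85,.08)):
    env.move_l(W([x,y0,z]),R,max_speed=v); st((x,z))
env.move_l(W([-50,-40,190]),R,max_speed=.15); st("up")
C=cal("wrist"); np.savez("c7.npz",K=C[0],R=C[1],t=C[2])
cv2.imwrite("pics/w7.png",cv2.resize(imaging.get_image("wrist"),(800,600)))
cv2.imwrite("pics/s7.png",cv2.resize(imaging.get_image("side")[120:280,190:400],None,fx=3.8,fy=3.8,interpolation=cv2.INTER_CUBIC))
E
```

```text
(-23, 26.5) 13.68 [-15.1 -23.3  30.1] [11.4  2.  14.5]
(-22, 36) 14.07 [-16.1 -24.3  36.9] [12.  -0.8  2.8]
(-21, 43) 14.4 [-17.3 -25.4  42.7] [ 8.6 -2.5 -1.4]
(-8, 46) 14.88 [ -8.4 -24.1  45.7] [ 0.   1.5 -0.1]
(-5, 85) 15.53 [ -5.3 -24.2  84.8] [-0.7  0.8 -0.3]
up 16.44 [-50.2 -40.1 189.1] [-0.   0.9 -0.8]
```

View pics/w7.png

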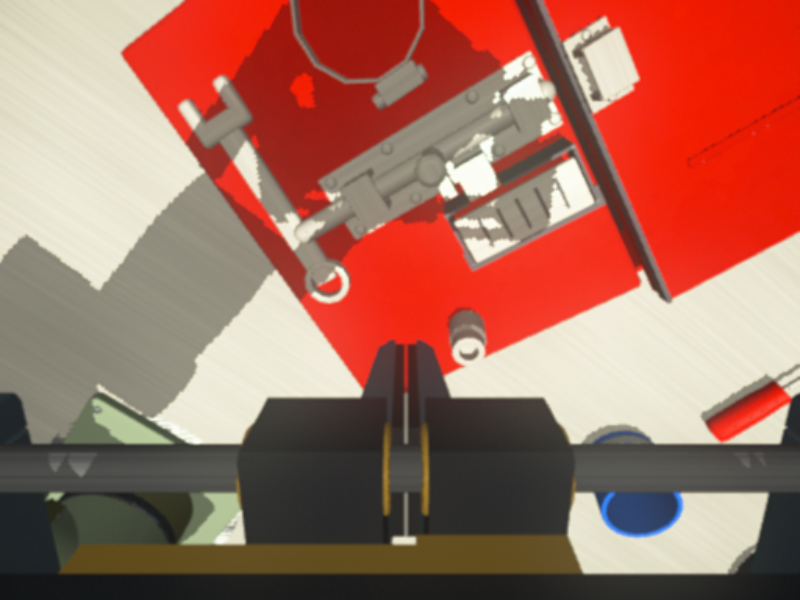

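View pics/s7.png

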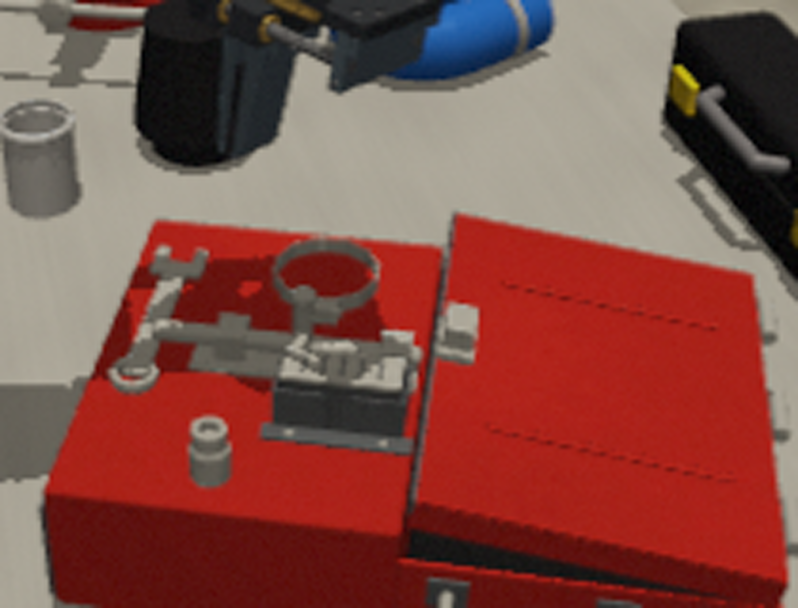

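```bash
python3 - <<'E'
from h import *
o=env.observe(); print(o["time_s"])
C=cal("wrist"); w=imaging.get_image("wrist"); s=imaging.get_image("side"); D=cal("side")
cv2.imwrite("pics/w8.png",cv2.resize(w[70:190,190:400],None,fx=3.8,fy=3.8,interpolation=cv2.INTER_CUBIC))
z0=cv2.imread("pics/side2.png")
a=[cv2.resize(i[200:240,235:325],None,fx=7,fy=7,interpolation=cv2.INTER_CUBIC) for i in(z0,s)]
cv2.imwrite("pics/s8.png",np.vstack(a))
uv=(431/1.5625,168/1.5625); print("knob",INV(plane(C,uv,.168)).round(1))
for n,q in(("side up",.040),("side dn",.032)):
    print(n,[proj(D,W([x,y,q*1e3])).round(1).tolist() for x,y in((-27,-35),(49,-35),(49,-65),(-27,-65))])
    print(" wrist",[((proj(C,W([x,y,q*1e3]))-[190,70])*3.8).round(0).tolist() for x,y in((-27,-35),(49,-35),(49,-65),(-27,-65))])
E
```

```text
16.5417
knob [-21.1   0.9  58. ]
side up [[264.6, 210.3], [295.8, 213.7], [294.4, 221.7], [262.4, 218.1]]
 wrist [[379.0, 271.0], [675.0, 113.0], [726.0, 227.0], [435.0, 372.0]]
side dn [[264.6, 212.8], [295.6, 216.3], [294.2, 224.3], [262.4, 220.7]]
 wrist [[378.0, 261.0], [668.0, 107.0], [718.0, 218.0], [434.0, 361.0]]
```

View pics/w8.png

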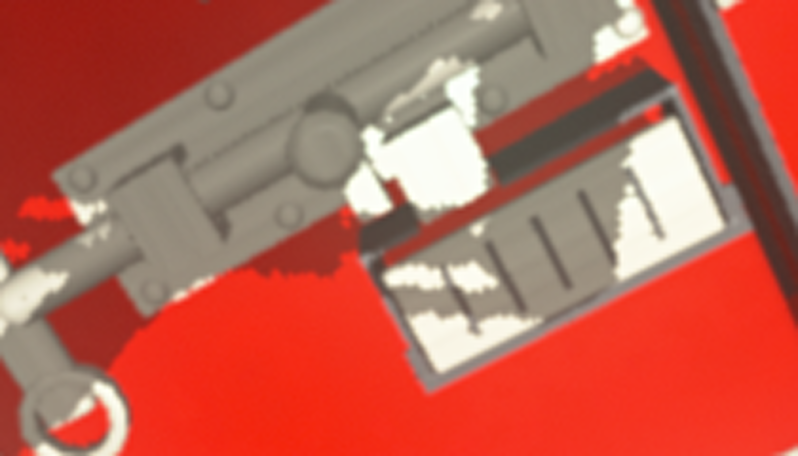

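View pics/s8.png

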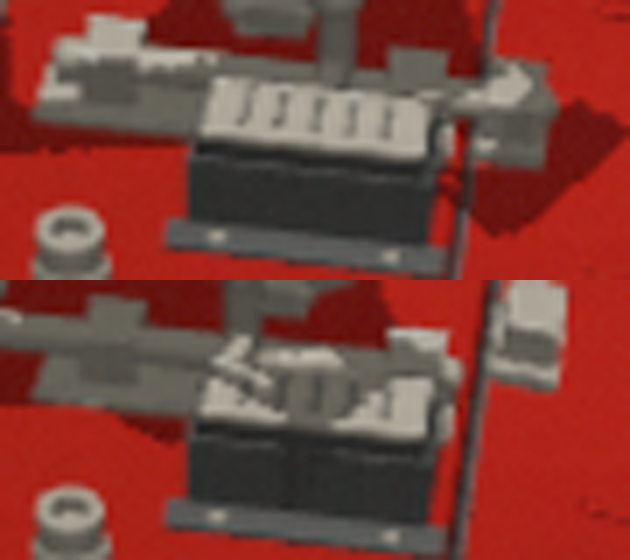

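```bash
python3 - <<'E'
from h import *
D=cal("side"); ims=[]
for i in range(2):
    env.wait(1.5); s=imaging.get_image("side"); ims.append(s)
print(env.observe()["time_s"],"lid diff px",int((cv2.absdiff(*ims).max(2)>40).sum()))
print("lid corner if +30:",proj(D,W([64,150,30])),"shut",proj(D,W([64,150,0])),"seen at s7",(190+457/3.8,120+214/3.8))
cv2.imwrite("pics/s9.png",cv2.resize(ims[1][120:280,190:400],None,fx=3.8,fy=3.8,interpolation=cv2.INTER_CUBIC))
workorder.job_done()
E
```

```text
19.7417 lid diff px 0
lid corner if +30: [308.58796931 175.21468194] shut [307.89745563 184.11040266] seen at s7 (310.2631578947369, 176.31578947368422)
the job is handed in; nothing more can be done
```

View pics/s9.png

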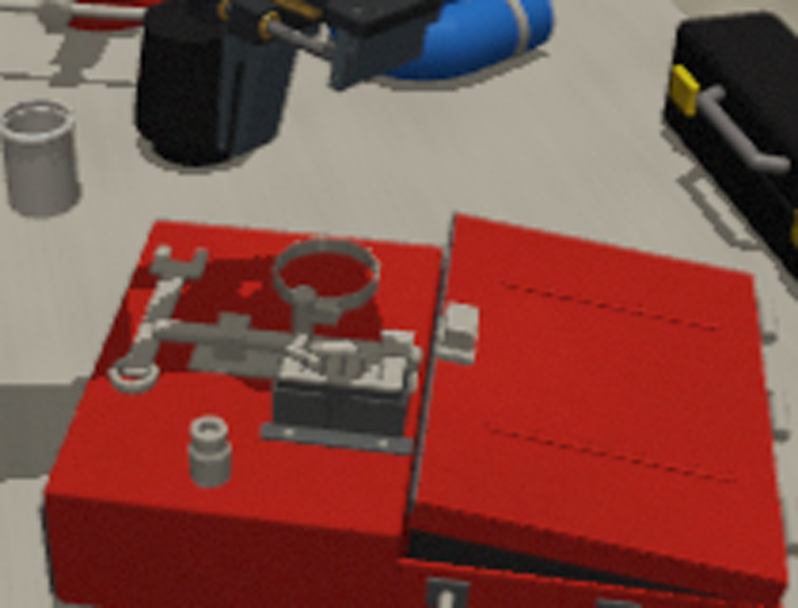

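The lid is unbolted and standing ajar, the catch is back up behind the drawn bolt, and the job was handed in at 19.7 s.

**How it was done:** Fully open, the fingers are too far apart to reach both the plate and the knob. I kept them closed and set them diagonally with a slight tilt, so one finger's tip corner pressed the plate and the other finger's side pushed the knob. The neighbouring tip may have brushed the plate's edge as well; I could not rule that out.

**Last checks:**
- **Plate while pushing:** it stayed right down, with the tool height steady at 30.1 to 30.4 mm. The downward force stayed above 9 N until it dipped to 6.9 N at the very end, when the bolt was already on its stop.
- **Bolt:** the tool stopped moving while the sideways force rose to 26 N. Afterwards the knob measured at chest x -21.1 mm, against -22 when fully back, which is within camera accuracy.
- **Catch:** the plate's corners match the raised height (40 mm) in the wrist and side views.
- **Lid:** its edge is about 26 to 30 mm up, and two pictures 1.5 s apart showed no movement.
- **Surroundings:** the spanner, socket and hose clamp look unmoved in the side view. The arm is clear, touching nothing.

No check failed. The only disagreement was before the push, when the side camera placed the knob 2 to 4 mm from the wrist camera's reading. I used the wrist camera, because its plate corners matched the given dimensions to within 1 mm.

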